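# Open the desk printer's push-release feed tray and set its paper guide

## Robot

A 6-joint arm with a two-finger parallel gripper is mounted at the origin on the work surface. World frame = base frame: x ahead of the robot, y to its left, z up, the work surface at z = 0. Lengths are in m, angles in rad, forces in N, time in s.
With the tool pointing down it reaches from about 0.375 to 0.975 m from the base axis. Payload 3.8 kg.
Tool frame: the origin (TCP) lies between the finger pads; the fingertips stand 22 mm ahead of it and the grasp point (between the pads) lies 3 mm ahead of it; z points along the fingers, y is the direction in which the jaws open and shut (so a half turn about z gives the same grasp; the last joint's range is limited). The gripper opens to 85 mm and grips with 20 to 120 N. Pads are 22 mm wide; open, the fingers measure 114 mm over their backs; the gripper's body (76 mm by 85 mm) begins 54 mm behind the grasp point. The pads swing forward as they close: fully open they stand 13 mm farther back than shut.
Start: joints at [-0.037, 0.264, 1.604, -0, 1.274, -0.037], TCP at [0.675, -0, 0.253] pointing down, gripper open.
Joint ranges: [-2.63, 2.63], [-0.94, 2.18], [0.31, 2.57], [-1.31, 4.45], [0, 2.66], [-2.55, 2.55]. Speed limits (rad/s): [2.57, 2.57, 3.14, 3.14, 3.14, 3.14].

## Interface

Orientations are given as a rotation vector (axis times angle).
In Python, from workcell import * gives the robot as it stands.
- The arm moves only by the tool step_arm, never from a script. Its argument "motion" is a list that holds one entry, the list of rows, each a list of 7 numbers: the finger opening in m, from 0 to 0.0854, then the shift along the world's x, y, z in m, then the turn, a rotation vector about the world's x, y, z in degrees. A call has exactly 8 rows; each row is the pose to reach, as a shift and turn from the pose measured when the call began; what a row does not reach only later rows make up. A row lasts 1/8 s, in which the tool goes at most 62.5 mm and 10.7 degrees, less where a joint would pass 70% of its speed; a pose out of reach is approached as far as the arm can. A call with a gripper value outside its range is refused whole. The fingers move at their own pace and stop on an object; "newtons" is the grip in N (left out, the last holds). Time passes only in rows, so rows that repeat a pose let the fingers close, or fill a call up. It gives the time, the measured TCP pose, the force and the opening at its end, in the units of the state.
- read_state(): the state, without advancing time (a new reading comes with each control period).
- read_camera(name): name is "scene" or "side" or "wrist"; returns (picture, depth): 420x560x3 uint8, blue, green, red; 420x560 float32, m along the optical axis (not along the pixel's ray), 0 where there is no reading.
- get_calibration(name): a dict with "K" (3x3 intrinsics, pixels), "world_from_camera" (4x4, takes a point from camera to world coordinates). Camera axes: x right, y down, z forward; pixel columns grow to the right and rows downward; lengths in m; the calibration is good to about 2 mm. The wrist camera is an equidistant fisheye: a pixel r from the principal point sees the ray r / f radians off the axis. A picture is of the moment at which its call begins: read the wrist's pose just before it. get_calibration takes no time and is no camera call; for the wrist camera it gives the pose at the moment of the call.
- finish_job(): hands the job in, once; it reports no verdict.
Trained networks look in the newest picture that a camera, given by its name, has taken for a name from the list of things; names that differ only in an ending like _2 or _b are one class to them, and where a whole thing is asked for, a point or a joint stands for the part that bears it (a point fixed in the world has none). Each returns a list of dicts, best first, with "score" (0 to 1); they miss things now and then, are a little off and sometimes report something else, mostly with a low value. They report only what shows in the picture. A call takes as long as a camera call.
- spot_in(camera, thing): "xyz" ([x, y, z] in m, in the coordinates of the camera as it stood for that picture, good to about 4 mm: the middle of the surface that is visible of it).
- regions_of(camera, thing): "region" (420x560 bool, what is visible of it).
The state is a dict: "time": time; "q": joint angles; "joint_vel": joint speeds; "joint_torque": joint torques, N m; "tool_pos": TCP position; "tcp_rot": TCP orientation; "wrist_force": force on the tool from outside, world axes, zero at the start; "torque": the same for the moment, N m; "width": opening from 0.0 (shut) to 1.0 (fully open).
Only numpy, scipy, OpenCV 4.12 (cv2) and the standard library are available. Lean on these libraries where they do the work, as an engineer would, in place of code of your own. Each camera call takes 0.05 s, during which the arm holds its last target. There are 200 camera calls.

## Task

Get the reception printer ready for hand-fed full-size sheets. Press the round grey spot near the top of its upright front feed tray until the catch lets go, and take the finger away so that the tray springs ajar by itself; then hook a fingertip behind the tray's top edge and draw it down until it lies fully open, and push the blue sliding paper guide outward, away from the fixed guide, all the way to its stop. Do it all with the fingertips or the outside of the fingers, gripping nothing and not shoving the printer hard, and leave the pen pot, stapler and phone where they are.

Things in the scene. Friction and masses are not known exactly. Their poses are not given: they have to be found in the camera images.
- printer: White desktop laser printer, fixed: 380 wide (y) x 360 deep (x) x 235 mm high. Origin on the desk below the middle of its front face. Its x runs back into it, y along its front, z up. Its front looks to world +y, turned 0 to 25 degrees towards +x, so its -y side (with the press spot) is nearer the robot. Tray: y -134 to 134, z 79 to 211 mm; flush fixed cheeks beside it; cassette below.
- tray_hinge (a point): Fixed to the printer: middle of the tray's level hinge axis (along the printer's y), in the plane of the front face, 77 mm above the desk; axes as the printer's. Behind the tray is an empty bay 148 mm deep. The bay's roof (210 to 216 mm high) begins 18 mm behind the front face, so a finger can go down behind the ajar tray.
- tray (a joint): White feed tray panel, 10 mm thick, hinged below. Rad: 0 upright, shut by the touch catch (pulling cannot open it); negative pressed in (stop -0.042); 1.571 level, fully open towards the printer's -x. 6 to 8 N on the press spot frees the catch 2 to 5 mm in; let go, it springs to about 0.46 (ajar) and stays. About 1 N at the top edge tips it on; past 0.8 it sinks damped to level in 1 to 3 s.
- press_spot (a point): Round grey spot with a dark rim, 26 mm wide, on the tray's outer face near its top, towards the printer's -y end: 70 mm from the tray's middle, 115 mm from the hinge (192 mm above the desk when shut), 19 mm below the top edge. Moves with the tray. Its axes are the tray's: x through the panel into the printer (push along it), y along the hinge, z from hinge to top edge.
- tray_top (a point): Middle of the tray's top edge, 134 mm from the hinge and 5 mm behind the outer face, mid-thickness; moves with the tray, axes as press_spot. Ajar it stands about 60 mm out from the front. Behind the edge it is clear from y -100 to 134 mm, down to 49 mm below the edge, where the guides begin; the catch pin (4 to 22 mm below the edge, reaching 31 mm in) is at y -118 mm.
- guide (a joint): Blue sliding paper guide on the tray's inner face, parallel to a like fixed one at tray y +110 mm. Metres: clear width between the two, less 0.100; starts 0.01 to 0.05; grows as it slides towards the tray's -y, up to 0.116 at its outer stop (216 mm apart). Moves stiffly, about 1 N.
- guide_flag (a point): Middle of the sliding guide's flag, 4 mm thick (y), 65 mm long (z, 20 to 85 mm from the hinge), standing 22 mm off the tray's inner face. With the tray open this point is 98 mm, the flag's top 109 mm and the tray's upper face 87 mm above the desk. Axes as the tray's: push it along -y. On its -y side it has a foot plate 3 mm thick, 25 mm wide.
- pen_pot: Bystander: wooden pen box 75 x 90 x 85 mm high with four pens standing up to about 155 mm; origin under its middle; on the desk in front of the printer, beyond the tray's swing.
- stapler: Bystander: red and black stapler 150 x 36 x 45 mm; origin under its middle; on the desk in front of the printer, beyond the tray's swing.
- phone: Bystander: black phone lying flat, 160 x 76 x 9 mm; origin under its middle; on the desk in front of the printer, beyond the tray's swing.

How it is judged:
By the outcome, as a careful person would: the job done as asked, in the order asked, and still so for the second after the job is handed in, with the robot touching nothing.
It also fails if it takes over 61 s, if anything falls off the work surface, if the arm or the gripper's body presses on something with over 40 N, if the wrist force passes 120 N, or if a joint passes its speed limit or range.

## Working session

There is one attempt and no reset: what is moved stays moved. The work goes in short steps, Python scripts to look and compute and a tool call to move; the robot and the scene stay as the last step left them, time stands still between calls to the robot, and variables do not carry over. Pictures are saved under pics/ and viewed, on a budget of 10 in all, crops included, one or two more only if the job needs it, and the job is handed in when it is done.

Besides the shell and the picture viewer there is one more tool, called after ">>>" as name([rows], argument=value, ...), one row to a line, values as JSON. step_arm: Moves the arm, as the interface text tells. Its arguments: {"type":"object","properties":{"motion":{"type":"array"},"newtons":{"type":"number"}},"required":["motion"]}

```bash
mkdir -p pics
cat > h.py <<'E'
from workcell import *
import numpy as np, cv2
from scipy.spatial.transform import Rotation as R
def spots(cam, names):
    T=np.array(get_calibration(cam)["world_from_camera"])
    for n in names:
        for d in spot_in(cam,n)[:2]:
            p=T@np.r_[d["xyz"],1]; print(cam,n,round(d["score"],2),p[:3].round(4))
def cloud(cam,depth):
    c=get_calibration(cam);K=np.array(c["K"]);T=np.array(c["world_from_camera"])
    v,u=np.mgrid[:420,:560]
    P=np.stack([(u-K[0,2])/K[0,0]*depth,(v-K[1,2])/K[1,1]*depth,depth],-1)
    return P@T[:3,:3].T+T[:3,3]
E
python3 - <<'E'
from h import *
s=read_state();print(s)
ims=[]
for c in("scene","side"):
    p,d=read_camera(c);ims.append(p);np.save(c+"_d.npy",d)
    spots(c,["printer","press_spot","tray_top","guide_flag","pen_pot","stapler","phone"])
    print(np.array(get_calibration(c)["world_from_camera"]).round(3))
cv2.imwrite("pics/a.png",cv2.resize(np.hstack(ims),(800,300)))
cv2.imwrite("pics/scene.png",ims[0]);cv2.imwrite("pics/side.png",ims[1])
E
```

```text
{'time': 0.0, 'q': array([-3.68689179e-02,  2.64779799e-01,  1.60541733e+00,  1.44418076e-05,
        1.27366887e+00, -3.68616780e-02]), 'joint_vel': array([-0.0002321 ,  0.00026108, -0.00073058, -0.00202497, -0.00116446,
        0.00016895]), 'joint_torque': array([ 6.10465631e-04, -5.15121067e+01, -3.67308676e+01, -4.07824507e-05,
        1.31324201e-02,  1.46811578e-05]), 'tool_pos': array([6.74307122e-01, 4.91890575e-05, 2.51920600e-01]), 'tcp_rot': array([-2.22026912, -2.22024363,  0.0024131 ]), 'wrist_force': array([-0.36085247, -0.07826193,  0.04598289]), 'torque': array([ 0.004706  , -0.02001368, -0.00134112]), 'width': 1.0008263212384974}
scene printer 0.63 [ 0.6268 -0.2286  0.2148]
scene press_spot 0.65 [ 0.5449 -0.0694  0.1312]
scene tray_top 0.93 [ 0.543  -0.0728  0.1335]
scene pen_pot 0.83 [0.6832 0.2045 0.0649]
scene stapler 0.89 [0.5176 0.1938 0.0384]
scene phone 0.7 [0.5843 0.3548 0.0129]
[[-0.28   0.682 -0.676  1.368]
 [ 0.96   0.195 -0.2    0.36 ]
 [-0.005 -0.705 -0.709  0.97 ]
 [ 0.     0.     0.     1.   ]]
side printer 0.93 [ 0.501  -0.0972  0.2077]
side press_spot 0.77 [ 0.5205 -0.0684  0.1526]
side tray_top 0.93 [ 0.5255 -0.0643  0.1537]
side pen_pot 0.94 [0.6652 0.2206 0.0611]
side stapler 0.71 [0.5023 0.209  0.0398]
side stapler 0.24 [ 0.5269 -0.0661  0.1492]
side phone 0.9 [0.5694 0.3564 0.01  ]
[[-0.988 -0.094  0.123  0.494]
 [-0.154  0.699 -0.698  0.702]
 [-0.02  -0.709 -0.705  0.732]
 [ 0.     0.     0.     1.   ]]
```

View pics/a.png

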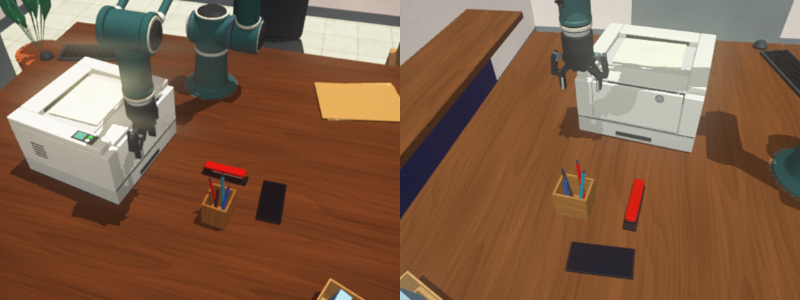

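Run:
```python
from h import *
d=np.load("side_d.npy");P=cloud("side",d)
m=regions_of("side","printer")[0]["region"]&(d>0)
Q=P[m]
# front: z .09-.2, RANSAC line in xy w/ vertical plane
f=Q[(Q[:,2]>.01)&(Q[:,2]<.2)]
rng=np.random.default_rng(0);best=None
for _ in range(500):
    a,b=f[rng.choice(len(f),2,False),:2]
    t=b-a;L=np.hypot(*t)
    if L<.08: continue
    n=np.array([-t[1],t[0]])/L
    if n[1]<0:n=-n
    if n[1]<.8: continue
    k=abs((f[:,:2]-a)@n)<.004
    if best is None or k.sum()>best.sum(): best=k
g=f[best];c=g[:,:2].mean(0);n=np.linalg.svd(g[:,:2]-c)[2][1] if len(g)<3000 else np.linalg.eigh(np.cov((g[:,:2]-c).T))[1][:,0]
if n[1]<0:n=-n
th=np.degrees(np.arctan2(n[0],n[1]));t=np.array([n[1],-n[0]])
s=(g[:,:2]-c)@t
print(len(f),len(g),"yaw",th,"c",c,"n",n,"s range",np.percentile(s,[0,.5,1,99,99.5,100]),"rms",((g[:,:2]-c)@n).std())
lo,hi=np.percentile(s,[.3,99.7]);o=c+t*(lo+hi)/2
print("width",hi-lo,"origin",o,"top z",np.percentile(Q[:,2],[50,95,99]))
# predicted spot
print("spot pred",o-t*.07, .192)
K=np.array(get_calibration("side")["K"]);T=np.linalg.inv(get_calibration("side")["world_from_camera"])
p=cv2.imread("pics/side.png")
def px(w):
    q=T@np.r_[w,1];return (K@q[:3]/q[2])[:2]
big=cv2.resize(p[40:220,200:460],None,fx=3,fy=3)
for y,z in[(-.07,.192),(-.134,.211),(.134,.211),(-.134,.079),(.134,.079),(-.19,.0),(.19,0),(-.19,.235),(.19,.235)]:
    u=px(np.r_[o+t*y,z]);print(y,z,u.round(1))
    cv2.circle(big,tuple(((u-[200,40])*3).astype(int)),4,(0,0,255),1)
cv2.imwrite("pics/b.png",big)
```

```text
11640 10956 yaw 9.479296244863889 c [ 0.52344775 -0.06687232] n [0.1646912  0.98634518] s range [-0.17992747 -0.17796912 -0.17634818  0.1937521   0.1959844   0.19961061] rms 0.0013900307842198024
width 0.37540463007012537 origin [ 0.53238065 -0.06836386] top z [0.21012876 0.23392945 0.23498823]
spot pred [ 0.46333649 -0.05683548] 0.192
-0.07 0.192 [363.  137.3]
-0.134 0.211 [396.3 134.9]
0.134 0.211 [268.  113.4]
-0.134 0.079 [386.9 185.1]
0.134 0.079 [270.7 162.4]
-0.19 0.0 [406.8 215.9]
0.19 0 [250.7 183.3]
-0.19 0.235 [428.  129.5]
0.19 0.235 [242.4  99.4]
```

View pics/b.png

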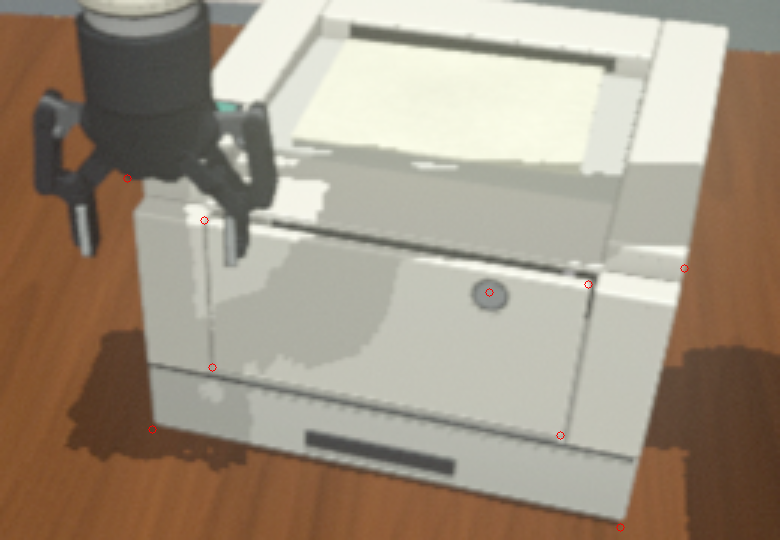

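```bash
cat >> h.py <<'E'
th=np.radians(9.5);o=np.array([.5324,-.0684]);n=np.array([np.sin(th),np.cos(th)]);t=np.array([n[1],-n[0]])
def W(out,y,z): return np.r_[o+n*out+t*y,z]
def goal(out,y,z,tilt):
    "TCP at printer coords (out of front, y, z), tilt deg towards printer; prints shift & turn"
    s=read_state();Rc=R.from_rotvec(s["tcp_rot"])
    Rt=R.from_rotvec(np.radians(-tilt)*np.r_[t,0])*R.from_matrix(np.array([[0,np.cos(th),0],[0,-np.sin(th),0],[0,0,-1]])+np.outer(np.r_[n,0],[1,0,0]))
    print("shift",(W(out,y,z)-s["tool_pos"]).round(4),"turn",np.degrees((Rt*Rc.inv()).as_rotvec()).round(2))
def where():
    s=read_state();d=s["tool_pos"][:2]-o;print("t",s["time"],"out",d@n,"y",d@t,"z",s["tool_pos"][2],"F",s["wrist_force"].round(2),"w",s["width"])
E
python3 - <<'E'
from h import *
goal(.06,-.07,.204,35); goal(.06,-.07,.204,0)
E
```

```text
shift [-0.2018  0.0023 -0.0493] turn [-34.92   2.91  -9.21]
shift [-0.2018  0.0023 -0.0493] turn [ 0.    0.01 -9.5 ]
```

>>> step_arm([
  [[0, -0.03, 0.01, 0, -6, 0.5, -1.5], [0, -0.06, 0.02, 0, -12, 1, -3], [0, -0.1, 0.02, 0, -18, 1.5, -5], [0, -0.14, 0.02, -0.01, -24, 2, -6.5], [0, -0.18, 0.02, -0.02, -30, 2.5, -8], [0, -0.202, 0.01, -0.035, -34.9, 2.9, -9.2], [0, -0.202, 0.002, -0.049, -34.9, 2.9, -9.2], [0, -0.202, 0.002, -0.049, -34.9, 2.9, -9.2]],
], newtons=20)

```text
time: 1.85
tool_pos: [0.4731, 0.0015, 0.2035]
tcp_rot: [2.042, 1.729, -0.644]
wrist_force: [-0.5, -0.1, -0.5]
width: -0.0
```

Run:
```python
from h import *
where();goal(.06,-.07,.204,35)
p,d=read_camera("side");p2,_=read_camera("wrist")
cv2.imwrite("pics/c.png",np.hstack([cv2.resize(p[20:230,200:480],(560,420)),cv2.resize(p2,(240,180),interpolation=3) if 0 else np.vstack([cv2.resize(p2,(240,180)),np.zeros((240,240,3),np.uint8)])]))
```

```text
t 1.85 out 0.059135877628015414 y -0.06999834646668934 z 0.2034925692264291 F [-0.47 -0.06 -0.49] w -0.00011986402511880038
shift [0.0001 0.0009 0.0005] turn [-0.07 -0.06  0.  ]
```

View pics/c.png

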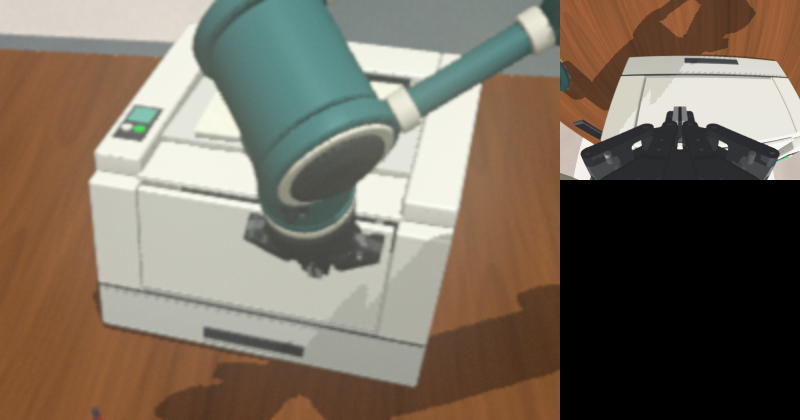

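>>> step_arm([
  [[0, -0.002, -0.01, 0, 0, 0, 0], [0, -0.003, -0.02, 0, 0, 0, 0], [0, -0.0045, -0.027, 0, 0, 0, 0], [0, -0.005, -0.031, 0, 0, 0, 0], [0, -0.0055, -0.034, 0, 0, 0, 0], [0, -0.006, -0.036, 0, 0, 0, 0], [0, -0.0062, -0.037, 0, 0, 0, 0], [0, -0.0062, -0.037, 0, 0, 0, 0]],
])

```text
time: 2.95
tool_pos: [0.4681, -0.0352, 0.205]
tcp_rot: [2.043, 1.727, -0.64]
wrist_force: [0.5, -0.3, 0.4]
width: -0.002
```

>>> step_arm([
  [[0, -0.0002, -0.001, -0.001, 0, 0, 0], [0, -0.0004, -0.002, -0.001, 0, 0, 0], [0, -0.0005, -0.003, -0.001, 0, 0, 0], [0, -0.0007, -0.004, -0.001, 0, 0, 0], [0, -0.0008, -0.005, -0.001, 0, 0, 0], [0, -0.001, -0.006, -0.001, 0, 0, 0], [0, -0.001, -0.006, -0.001, 0, 0, 0], [0, -0.001, -0.006, -0.001, 0, 0, 0]],
])

```text
time: 3.95
tool_pos: [0.4672, -0.0405, 0.2039]
tcp_rot: [2.044, 1.728, -0.639]
wrist_force: [0.0, 5.4, 0.7]
width: 0.002
```

>>> step_arm([
  [[0, 0, -0.0007, 0, 0, 0, 0], [0, -0.0002, -0.0014, 0, 0, 0, 0], [0, -0.0003, -0.002, 0, 0, 0, 0], [0, -0.0004, -0.0025, 0, 0, 0, 0], [0, -0.0005, -0.003, 0, 0, 0, 0], [0, -0.0005, -0.0033, 0, 0, 0, 0], [0, -0.0005, -0.0033, 0, 0, 0, 0], [0, -0.0005, -0.0033, 0, 0, 0, 0]],
])

```text
time: 4.95
tool_pos: [0.4671, -0.0416, 0.2039]
tcp_rot: [2.047, 1.73, -0.634]
wrist_force: [-2.6, 13.2, 3.3]
width: 0.002
```

>>> step_arm([
  [[0, 0.005, 0.03, 0, 0, 0, 0], [0, 0.01, 0.07, 0, 0, 0, 0], [0, 0.017, 0.11, 0, 0, 0, 0], [0, 0.022, 0.14, 0.03, 0, 0, 0], [0, 0.022, 0.14, 0.06, 5, -0.5, 0], [0, 0.022, 0.14, 0.08, 15, -2, 0], [0, 0.022, 0.14, 0.08, 25, -4, 0], [0, 0.022, 0.14, 0.08, 34.5, -5.8, 0]],
])

```text
time: 5.95
tool_pos: [0.4896, 0.098, 0.2854]
tcp_rot: [-2.396, -2.025, -0.02]
wrist_force: [-0.3, -0.5, -0.4]
width: -0.001
```

Run:
```python
from h import *
where()
p,d=read_camera("side");p2,_=read_camera("wrist")
spots("side",["press_spot","tray_top"]);spots("wrist",["press_spot","tray_top","guide_flag"])
print("ajar expects top",W(.055,0,.199),"shut spot",W(0,-.07,.192),"ajar spot",W(.051,-.07,.180))
goal(.02,.03,.26,0)
cv2.imwrite("pics/d.png",np.hstack([cv2.resize(p[20:230,200:480],(400,300)),cv2.resize(p2,(400,300))]))
```

```text
t 5.95 out 0.15701789139452438 y -0.06965903349943484 z 0.2854074029282689 F [-0.31 -0.48 -0.45] w -0.0008244710763905212
side press_spot 0.63 [ 0.5336 -0.0301  0.1527]
side press_spot 0.52 [ 0.5446 -0.1039  0.1902]
wrist press_spot 0.69 [ 0.6397 -0.0306  0.1842]
wrist tray_top 0.84 [ 0.6439 -0.0344  0.1872]
ajar expects top [ 0.54147762 -0.01415429  0.199     ] shut spot [ 0.46336001 -0.05684667  0.192     ] ajar spot [ 0.47177744 -0.0065461   0.18      ]
shift [ 0.0763 -0.1525 -0.0233] turn [-0.34  0.09  0.06]
```

View pics/d.png

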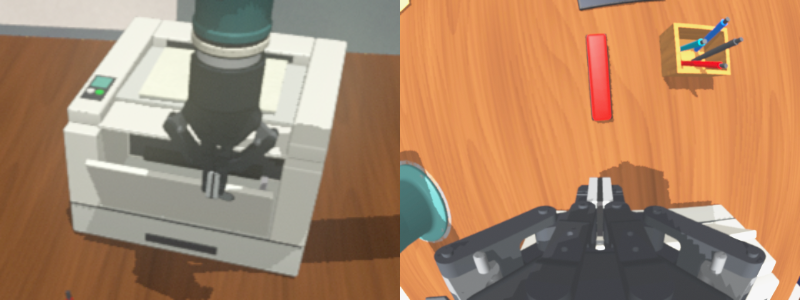

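>>> step_arm([
  [[0, 0.025, -0.05, -0.01, 0, 0, 0], [0, 0.055, -0.1, -0.02, 0, 0, 0], [0, 0.08, -0.145, -0.025, 0, 0, 0], [0, 0.085, -0.158, -0.025, 0, 0, 0], [0, 0.085, -0.158, -0.025, 0, 0, 0], [0, 0.085, -0.158, -0.04, 0, 0, 0], [0, 0.085, -0.158, -0.055, 0, 0, 0], [0, 0.085, -0.158, -0.055, 0, 0, 0]],
])

```text
time: 7.3
tool_pos: [0.572, -0.0579, 0.2257]
tcp_rot: [-2.392, -2.026, -0.003]
wrist_force: [-0.1, -0.5, -0.5]
width: 0.001
```

Run:
```python
from h import *
where()
p,d=read_camera("side");p2,_=read_camera("wrist")
cv2.imwrite("pics/e.png",np.hstack([cv2.resize(p[60:200,220:420],(500,350)),cv2.resize(p2[210:],(300,150)).repeat(1,0) if 0 else cv2.copyMakeBorder(cv2.resize(p2,(300,225)),0,125,0,0,0)]))
goal(.015,.04,.202,0)
```

```text
t 7.3 out 0.016876068192874585 y 0.03735320776785072 z 0.22574628675407452 F [-0.11 -0.52 -0.52] w 0.0010443868952619202
shift [ 0.0009 -0.0017 -0.0258] turn [-0.35  0.04  0.01]
```

View pics/e.png

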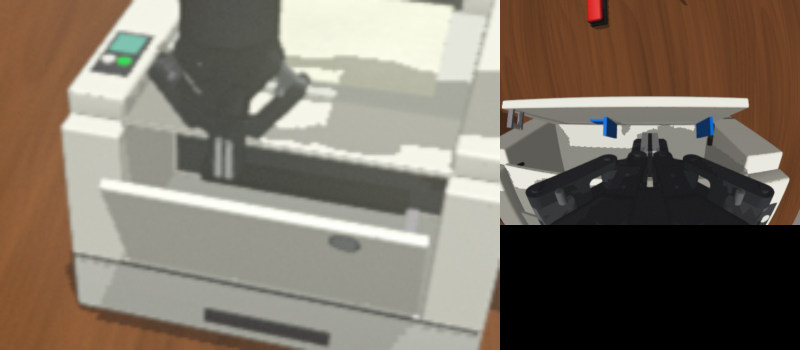

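>>> step_arm([
  [[0, 0, 0, -0.012, 0, 0, 0], [0, 0, 0, -0.024, 0, 0, 0], [0, 0, 0, -0.024, 0, 0, 0], [0, 0.001, 0.007, -0.024, 0, 0, 0], [0, 0.0025, 0.015, -0.025, 0, 0, 0], [0, 0.0035, 0.021, -0.026, 0, 0, 0], [0, 0.0045, 0.027, -0.027, 0, 0, 0], [0, 0.0045, 0.027, -0.027, 0, 0, 0]],
])

```text
time: 8.4
tool_pos: [0.578, -0.0308, 0.2008]
tcp_rot: [-2.394, -2.028, -0.007]
wrist_force: [-0.3, 0.3, -0.9]
width: -0.002
```

>>> step_arm([
  [[0, 0.001, 0.006, -0.003, 0, 0, 0], [0, 0.002, 0.012, -0.008, 0, 0, 0], [0, 0.003, 0.019, -0.014, 0, 0, 0], [0, 0.004, 0.025, -0.02, 0, 0, 0], [0, 0.005, 0.031, -0.026, 0, 0, 0], [0, 0.006, 0.036, -0.033, 0, 0, 0], [0, 0.007, 0.041, -0.04, 0, 0, 0], [0, 0.008, 0.046, -0.045, 0, 0, 0]],
])

```text
time: 9.4
tool_pos: [0.5858, 0.0155, 0.1551]
tcp_rot: [-2.393, -2.027, -0.007]
wrist_force: [-0.2, -0.0, 0.4]
width: 0.001
```

Run:
```python
from h import *
where()
p,d=read_camera("side");p2,_=read_camera("wrist")
spots("wrist",["tray_top","guide_flag"])
cv2.imwrite("pics/f.png",np.hstack([cv2.resize(p[60:200,220:420],(500,350)),cv2.copyMakeBorder(cv2.resize(p2,(300,225)),0,125,0,0,0)]))
```

```text
t 9.4 out 0.09156092102757896 y 0.03884849632400241 z 0.15507953920660345 F [-0.19 -0.03  0.38] w 0.000517137338953814
wrist tray_top 0.8 [0.5498 0.0266 0.1105]
wrist guide_flag 0.63 [0.5253 0.0026 0.1064]
```

View pics/f.png

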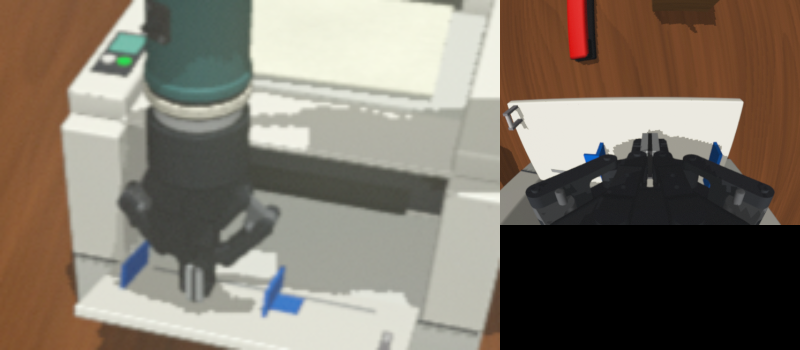

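>>> step_arm([
  [[0, -0.002, -0.012, 0.0, 0, 0, 0], [0, -0.004, -0.023, 0, 0, 0, 0], [0, -0.004, -0.023, 0, 0, 0, 0], [0, -0.004, -0.023, 0, 0, 0, 0], [0, -0.004, -0.023, -0.01, 0, 0, 0], [0, -0.004, -0.023, -0.02, 0, 0, 0], [0, -0.004, -0.023, -0.03, 0, 0, 0], [0, -0.004, -0.023, -0.036, 0, 0, 0]],
])

```text
time: 10.6
tool_pos: [0.5813, -0.0076, 0.1182]
tcp_rot: [-2.392, -2.027, -0.005]
wrist_force: [0.1, 0.0, 0.5]
width: 0.0
```

Run:
```python
from h import *
where()
p,d=read_camera("side");p2,_=read_camera("wrist")
spots("side",["tray_top","guide_flag"])
P=cloud("side",d);r=P.reshape(-1,3);D=r[:,:2]-o;out=D@n;y=D@t
for a in(.09,.11,.125):
    m=(abs(out-a)<.006)&(abs(y)>.0)&(abs(y)<.13)&(r[:,2]>.05)&(r[:,2]<.1);print(a,m.sum(),np.median(r[m,2]))
cv2.imwrite("pics/g.png",cv2.resize(p[60:200,220:420],(700,490)))
```

```text
t 10.6 out 0.06803532023339891 y 0.038186263321145865 z 0.11823156132933384 F [0.14 0.05 0.46] w 0.0004547666635519915
side tray_top 0.92 [0.5326 0.0155 0.0903]
side guide_flag 0.76 [ 0.522  -0.0087  0.089 ]
side guide_flag 0.6 [ 0.4775 -0.1168  0.1708]
0.09 484 0.08599650121656655
0.11 485 0.08599643339347285
0.125 524 0.0859143993403248
```

View pics/g.png

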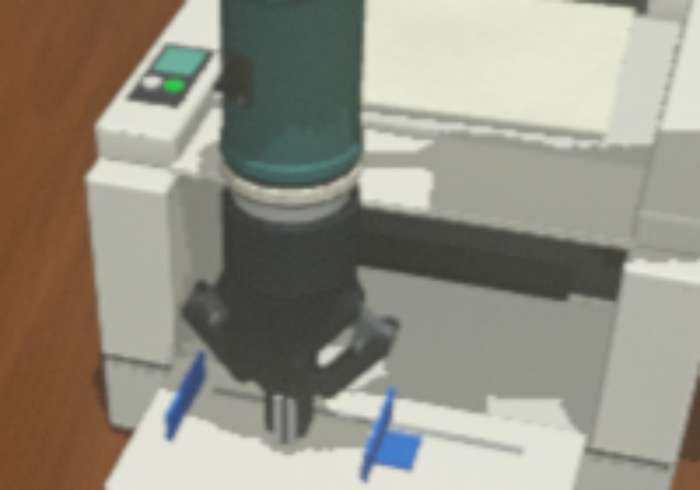

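>>> step_arm([
  [[0, -0.01, 0.0017, -0.001, 0, 0, 0], [0, -0.024, 0.004, -0.001, 0, 0, 0], [0, -0.038, 0.0063, -0.001, 0, 0, 0], [0, -0.053, 0.0088, -0.001, 0, 0, 0], [0, -0.068, 0.0113, -0.001, 0, 0, 0], [0, -0.083, 0.0138, -0.001, 0, 0, 0], [0, -0.098, 0.0163, -0.001, 0, 0, 0], [0, -0.109, 0.0182, -0.001, 0, 0, 0]],
])

```text
time: 11.8
tool_pos: [0.4721, 0.0106, 0.1187]
tcp_rot: [-2.393, -2.028, -0.007]
wrist_force: [0.2, -1.3, -1.3]
width: -0.002
```

```bash
python3 -c "
from h import *
where()"
```

```text
t 11.8 out 0.0679424016655025 y -0.07253173928387281 z 0.11868186275715659 F [ 0.21 -1.35 -1.28] w -0.0019750362497099327
```

>>> step_arm([
  [[0, -0.004, 0.0007, 0, 0, 0, 0], [0, -0.008, 0.0013, 0, 0, 0, 0], [0, -0.011, 0.0018, 0, 0, 0, 0], [0, -0.014, 0.0023, 0, 0, 0, 0], [0, -0.016, 0.0027, 0, 0, 0, 0], [0, -0.018, 0.003, 0, 0, 0, 0], [0, -0.0195, 0.0032, 0, 0, 0, 0], [0, -0.0195, 0.0032, 0, 0, 0, 0]],
])

```text
time: 12.8
tool_pos: [0.4523, 0.0138, 0.1186]
tcp_rot: [-2.393, -2.028, -0.006]
wrist_force: [0.5, -0.1, 0.3]
width: -0.0
```

```bash
python3 -c "
from h import *
where()"
```

```text
t 12.8 out 0.06790353973176269 y -0.09254189395346492 z 0.11864535997840338 F [ 0.52 -0.06  0.34] w -4.359918736850887e-05
```

Not at the stop yet, so I creep further.

>>> step_arm([
  [[0, -0.001, 0.0002, 0, 0, 0, 0], [0, -0.002, 0.0003, 0, 0, 0, 0], [0, -0.003, 0.0005, 0, 0, 0, 0], [0, -0.004, 0.0007, 0, 0, 0, 0], [0, -0.005, 0.0008, 0, 0, 0, 0], [0, -0.006, 0.001, 0, 0, 0, 0], [0, -0.006, 0.001, 0, 0, 0, 0], [0, -0.006, 0.001, 0, 0, 0, 0]],
])

```text
time: 13.8
tool_pos: [0.45, 0.0141, 0.1196]
tcp_rot: [2.395, 2.03, 0.015]
wrist_force: [10.9, -4.5, -6.3]
width: -0.004
```

Run:
```python
from h import *
where()
p,d=read_camera("side")
spots("side",["guide_flag"])
cv2.imwrite("pics/i.png",cv2.resize(p[60:200,260:460],(700,490)))
```

```text
t 13.8 out 0.06775802704680768 y -0.09493058227573614 z 0.11963974730842963 F [10.92 -4.52 -6.3 ] w -0.00361483982062057
side guide_flag 0.5 [0.4252 0.0089 0.0892]
```

View pics/i.png

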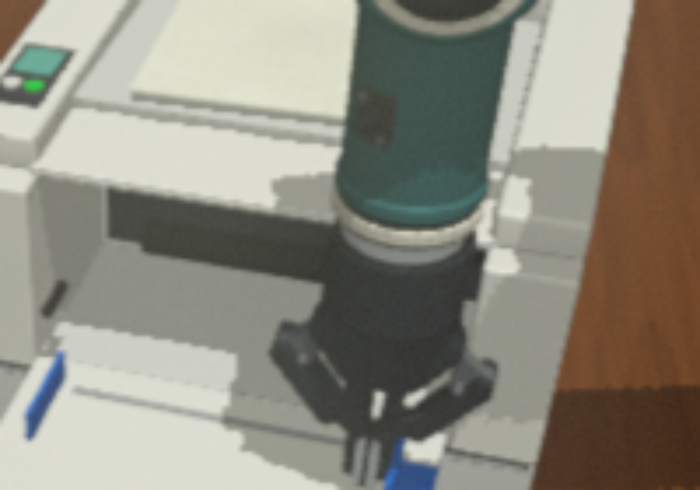

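>>> step_arm([
  [[0, 0.005, -0.0008, 0, 0, 0, 0], [0, 0.012, -0.002, 0, 0, 0, 0], [0, 0.015, -0.0025, 0.01, 0, 0, 0], [0, 0.015, 0.005, 0.05, 0, 0, 0], [0, 0.015, 0.02, 0.1, 0, 0, 0], [0, 0.015, 0.03, 0.15, 0, 0, 0], [0, 0.015, 0.03, 0.18, 0, 0, 0], [0, 0.015, 0.03, 0.18, 0, 0, 0]],
])

```text
time: 14.9
tool_pos: [0.4666, 0.0444, 0.3035]
tcp_rot: [2.392, 2.028, 0.023]
wrist_force: [-0.4, 0.1, -0.0]
width: -0.001
```

Run:
```python
from h import *
where()
p,d=read_camera("side")
spots("side",["guide_flag","tray_top","pen_pot","stapler","phone"])
P=cloud("side",d);r=P.reshape(-1,3);D=r[:,:2]-o;out=D@n;y=D@t;q=p.reshape(-1,3).astype(int)
b=(q[:,0]-q[:,2]>50)&(out>.0)&(out<.12)&(r[:,2]>.098)&(r[:,2]<.115)
for lo,hi in((-.14,0),(0,.14)):
    m=b&(y>lo)&(y<hi);print("flag y",m.sum(),np.percentile(y[m],[5,50,95]).round(4) if m.any() else None)
for a in(.09,.11,.125):
    m=(abs(out-a)<.006)&(abs(y)<.08)&(r[:,2]>.05)&(r[:,2]<.1);print(a,np.median(r[m,2]))
cv2.imwrite("pics/j.png",p)
```

```text
t 14.9 out 0.10039090697855833 y -0.08354537162905351 z 0.30352712908718654 F [-0.43  0.09 -0.05] w -0.001217034190240555
side guide_flag 0.66 [0.427  0.0106 0.0914]
side tray_top 0.58 [0.5386 0.0075 0.0851]
side pen_pot 0.62 [0.6655 0.222  0.0629]
side pen_pot 0.6 [0.5675 0.3584 0.0109]
side stapler 0.92 [0.5046 0.2096 0.0391]
side stapler 0.68 [0.5358 0.0133 0.0873]
side phone 0.73 [0.5685 0.3573 0.0088]
flag y 41 [-0.1112 -0.1102 -0.1086]
flag y 55 [0.1082 0.1091 0.111 ]
0.09 0.08608222207873861
0.11 0.08583020899780514
0.125 0.08601523343813022
```

View pics/j.png

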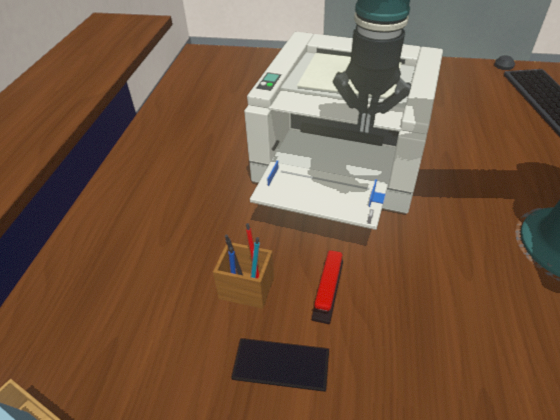

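```bash
python3 -c "
from workcell import *
print(finish_job())"
```

```text
the job is handed in; nothing more can be done
None
```

The printer is ready for hand-fed full-size sheets: the tray lies fully open and the blue guide is at its outer stop. I handed the job in at about 15 s of robot time.

- **Press spot:** I pressed it with the shut fingertips, reaching about 13 N at the tray's stop, against the 6 to 8 N that frees the catch. I then took the finger away and the tray sprang ajar by itself.
- **Tray:** I hooked the fingertips behind the top edge and drew it outward and down until it sank level.
- **Guide:** I pushed it outward with the side of the finger until it met the stop at about 12 N.

**Last checks:**
- The tray's upper face measured 86 mm above the desk across its depth, against 87 mm nominal.
- The guide flags measured 219 mm apart between centres, so about 215 mm clear, against 216 mm at the stop.
- The pen pot, stapler and phone were within about 2 mm of where they started.
- The arm was clear of everything, with wrist force near zero.

No check failed. The detectors gave a few false second hits, such as the phone reported as a pen pot and the tray as a stapler; the picture showed they were wrong, so I ignored them. I viewed 9 pictures.

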